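Fit a spigot in a bench stand and set its collet nut to a swivel fit

TASK

Stand the slim spigot, stud end up, in the bore of the bench stand and let it go right down to the bottom. Then screw the stand's knurled collet nut clockwise all the way down until it bottoms, back it off a quarter turn so that the spigot can still be swivelled, and finish still gripping the nut there, so that it cannot creep while a colleague lines up the antenna. Leave the thick spigot, the discharge simulator and the screwdriver where they are.

Things in the scene. Friction and masses are not known exactly. Their poses are not given: they have to be found in the camera images.
- slim_spigot_mid (a point): Centre, half-way up, of the slim spigot: plain brass, 70 mm tall, 0.13 kg, standing loose on the bench. From its foot (35 mm below this point): smooth shank 16 mm in diameter and 50 mm long, knurled collar 24 mm in diameter and 12 mm tall (15 to 27 mm above this point), threaded stud 9 mm in diameter and 8 mm tall. z points to the stud.
- thick_spigot: The thick spigot, also brass, of the same shape and 70 mm tall but with a 28 mm shank and a 36 mm collar; too thick for the bore. Origin: centre of its foot. Not to be disturbed.
- stand: Bench stand, fixed: a 130 mm square foot plate 10 mm thick bolted to the bench and a bare metal column 33 mm in diameter with a bore in its top. Origin: centre of the plate's underside, z up along the column.
- bore_floor (a point): Centre of the flat floor of the bore in the stand, 43 mm above the bench; z up. The bore is round, 18 mm in diameter, 42 mm deep, with a 3 mm wide 45 degree lead-in at its mouth, and opens upward through the nut. With the spigot fully home its centre is 35 mm above this point and its collar begins 50 mm above it, over the nut and clear of it.
- nut_grip (a point): Centre of the knurled collet nut, on its axis, half-way up. The nut is a dark steel ring, 46 mm in diameter, 28 mm tall, around the mouth of the bore, with a 26 mm hole that the spigot passes. It is already started on the thread. On its lower stop this point is 31 mm above the bore floor, and it climbs 3 mm per turn. With the spigot home the stud ends up to 39 mm above this point.
- nut: The same knurled nut as a body. Origin: centre of its underside; z up.
- collet_turn (a joint): Angle of the collet nut in rad, 0 at its lower stop and growing as it is unscrewed (anticlockwise from above); range 0 to 5.5. It starts 2 to 4.2 rad above the stop. It turns against an even drag of about 0.1 N m, stays where it is left, and stops hard at 0; a grip that is turned further there slips round the nut.
- simulator: Hand-held electrostatic discharge simulator, black, lying flat: a disc 94 mm in diameter and 53 mm tall with a handle and a cone, 294 mm long. Origin: centre of the underside of the disc; x to the cone. Not to be disturbed.
- screwdriver: Screwdriver with a green handle, 190 mm long, lying on the bench. Origin: below its middle; x to the blade. Not to be disturbed.
Things that resemble listed ones, but are neither listed nor needed, are in the scene too. What is shaped like the part that bears slim_spigot_mid but purple is not meant.

How it is judged:
By the outcome, as a careful person would: the job done as asked, in the order asked, and still so for the second after the job is handed in, while the arm keeps its last pose, push and grip.
It also fails if it takes over 67 s, if anything falls off the work surface, if the arm or the gripper's body presses on something with over 40 N, if the wrist force passes 120 N, or if a joint passes its speed limit or range.

ROBOT

A 6-joint arm with a two-finger parallel gripper is mounted at the origin on the work surface. World frame = base frame: x ahead of the robot, y to its left, z up, the work surface at z = 0. Lengths are in mm, angles in rad, forces in N, time in s.
With the tool pointing down it reaches from about 300 to 775 mm from the base axis. Payload 14.6 kg.
Tool frame: the origin (TCP) lies between the finger pads; the fingertips stand 8 mm ahead of it and the grasp point (between the pads) lies 11 mm behind it; z points along the fingers, y is the direction in which the jaws open and shut (so a half turn about z gives the same grasp; the last joint's range is limited). The gripper opens to 94 mm and grips with 3 to 60 N. Pads are 16 mm wide; open, the fingers measure 119 mm over their backs; the gripper's body (75 mm by 177 mm) begins 78 mm behind the grasp point.
Start: joints at [-1.294, 0.3, 1.521, -0, 1.321, -0.067], TCP at [185.38, -517.806, 185.146] pointing down, gripper open.
Joint ranges: [-3.03, 3.03], [-0.79, 2.21], [0.23, 2.52], [-1.04, 4.18], [0, 3.07], [-2.55, 2.55]. Speed limits (rad/s): [2.22, 2.22, 2.57, 3.14, 3.14, 3.14].

INTERFACE

Orientations are given as [roll, pitch, yaw] about the fixed x, y, z axes, in that order (R = Rz(yaw) Ry(pitch) Rx(roll)).
In Python, from cell import manip gives the robot as it stands. The module is installed in compiled form; this text tells all that it offers.
- The arm moves only by the tool send_rows, never from a script. Its argument "series" is a list that holds one entry, the list of rows, each a list of 5 numbers: the opening, from 0 (shut) to 1 (fully open), then the shift along the tool's x, y, z in mm, then the turn about the tool's z in degrees. In form: [[[gripper, dx, dy, dz, roll], ...]]. A call has 1 to 10 rows; each row is the pose to reach, as a shift and turn from the pose commanded when the call began, along the tool's axes at that moment; what a row does not reach only later rows make up. A row lasts 1/10 s, in which the tool goes at most 50 mm and 8.59 degrees, less where a joint would pass 70% of its speed; a pose out of reach is approached as far as the arm can. A call with a gripper value outside its range is refused whole. The fingers move at their own pace and stop on an object; "newtons" is the grip in N (left out, the last holds). Time passes only in rows, so rows that repeat a pose let the fingers close. It gives the time, the measured TCP pose, the force and the opening at its end, in the units of the state.
- manip.read_state(): the state, without advancing time (a new reading comes with each control period).
- manip.camera(name): name is "scene" or "top"; returns a dict with "img" (480x640x3 uint8, red, green, blue), "vfov" (degrees; the focal length in pixels is half the picture's height over the tangent of half this angle, whatever the lens; pixels are square), "cx", "cy" (the principal point, pixels), "dist" ([k1, k2, p1, p2, k3] as OpenCV has them; the pictures are not rectified), "pose" (4x4, takes a point from camera to world coordinates). Camera axes: x right, y down, z forward; pixel columns grow to the right and rows downward; lengths in mm; the calibration is good to about 2 mm. A picture is of the moment at which its call begins. There is no depth.
- manip.sign_off(): hands the job in, once; it reports no verdict.
Trained networks look in a picture, given as the dict that the camera call returned (one of the last four; its "shot" number tells which), for a name from the list of things; names that differ only in an ending like _2 or _b are one class to them, and where a whole thing is asked for, a point or a joint stands for the part that bears it (a point fixed in the world has none). Each returns a list of dicts, best first, with "conf" (0 to 1); they miss things now and then, are a little off and sometimes report something else, mostly with a low value. They report only what shows in the picture. A call takes as long as a camera call. They do not tell look-alikes from the thing itself.
- manip.find_in(target, picture): "rect" ([left, top, width, height] in pixels, round what is visible of it).
- manip.silhouettes(target, picture): "pixels" (480x640 bool, what is visible of it) and "rect" ([left, top, width, height] in pixels, round what is visible of it).
The state is a dict: "clock": time; "joints": joint angles; "qd": joint speeds; "effort": joint torques, N m; "eef_pos": TCP position; "eef_rot": TCP orientation; "wrist_force": force on the tool from outside, world axes, zero at the start; "moment": the same for the moment, N m; "finger_gap": finger opening in mm.
Only numpy, scipy, OpenCV 4.12 (cv2) and the standard library are available. Lean on these libraries where they do the work, as an engineer would, in place of code of your own. Each camera call takes 0.05 s, during which the arm holds its last target. There are 200 camera calls.

## Working session

There is one attempt and no reset: what is moved stays moved. The work goes in short steps, Python scripts to look and compute and a tool call to move; the robot and the scene stay as the last step left them, time stands still between calls to the robot, and variables do not carry over. Pictures are saved under pics/ and viewed, about 8 in all and at most 12, crops included, and the job is handed in when it is done.

Besides the shell and the picture viewer there is one more tool, called after "Request:" by a JSON object that holds its "method" and its "body", one argument or row to a line. send_rows: Moves the arm, as the interface text tells. Its arguments: {"type":"object","properties":{"series":{"type":"array"},"newtons":{"type":"number"}},"required":["series"]}

```bash
mkdir -p pics
cat > h.py <<'E'
import numpy as np, cv2
from cell import manip
def K(c):
    f=240/np.tan(np.radians(c["vfov"])/2); return np.array([[f,0,c["cx"]],[0,f,c["cy"]],[0,0,1.]])
def ray(c,px):
    u=cv2.undistortPoints(np.array([[px]],float),K(c),np.array(c["dist"],float)).ravel()
    P=np.array(c["pose"]); return P[:3,3],P[:3,:3]@np.array([u[0],u[1],1])
def at_z(c,px,z):
    o,d=ray(c,px); return o+d*(z-o[2])/d[2]
def proj(c,p):
    P=np.linalg.inv(np.array(c["pose"])); r,_=cv2.Rodrigues(P[:3,:3])
    return cv2.projectPoints(np.atleast_2d(np.array(p,float)),r,P[:3,3],K(c),np.array(c["dist"],float))[0].reshape(-1,2)
def tri(l):
    A=np.zeros((3,3));b=np.zeros(3)
    for c,px in l:
        o,d=ray(c,px); d=d/np.linalg.norm(d); M=np.eye(3)-np.outer(d,d); A+=M;b+=M@o
    return np.linalg.solve(A,b)
def save(c,n,crop=None,s=1):
    im=c["img"][:,:,::-1]
    if crop: x,y,w,h=crop; im=im[y:y+h,x:x+w]
    cv2.imwrite("pics/"+n,cv2.resize(im,None,fx=s,fy=s,interpolation=cv2.INTER_CUBIC))
E
python3 - <<'E'
from h import *
for n in("scene","top"):
    c=manip.camera(n); save(c,n+"1.png"); P=np.array(c["pose"]); print(n,P[:3,3].round(),P[:3,2].round(2),c["vfov"],c["dist"])
    for t in("slim_spigot_mid","thick_spigot","stand","nut","simulator","screwdriver"):
        print(t,[(np.round(d["rect"]).tolist(),round(d["conf"],2)) for d in manip.find_in(t,c)])
print(manip.read_state())
E
```

```text
scene [1219. -220.  786.] [-0.67  0.13 -0.73] 50.331712055560985 [0.01771288 0.         0.         0.         0.        ]
slim_spigot_mid [([427.0, 187.0, 15.0, 31.0], 0.71), ([461.0, 196.0, 14.0, 23.0], 0.61), ([482.0, 184.0, 20.0, 28.0], 0.57), ([472.0, 217.0, 16.0, 26.0], 0.57), ([443.0, 208.0, 16.0, 30.0], 0.54), ([368.0, 218.0, 20.0, 25.0], 0.27)]
thick_spigot [([224.0, 258.0, 22.0, 33.0], 0.6)]
stand [([332.0, 216.0, 88.0, 75.0], 0.63)]
nut [([366.0, 217.0, 22.0, 26.0], 0.81)]
simulator [([330.0, 302.0, 163.0, 57.0], 0.83)]
screwdriver [([143.0, 213.0, 13.0, 68.0], 0.97)]
top [ 481.  -88. 1202.] [ 0.11 -0.02 -0.99] 44.212862168343676 [-0.05818401  0.          0.          0.          0.        ]
slim_spigot_mid [([154.0, 250.0, 12.0, 14.0], 0.75), ([173.0, 268.0, 20.0, 10.0], 0.59), ([182.0, 300.0, 14.0, 13.0], 0.56), ([142.0, 286.0, 24.0, 14.0], 0.53), ([118.0, 297.0, 19.0, 14.0], 0.44)]
thick_spigot [([402.0, 246.0, 23.0, 17.0], 0.6)]
stand [([232.0, 220.0, 84.0, 82.0], 0.68)]
nut []
simulator [([193.0, 134.0, 146.0, 54.0], 0.67)]
screwdriver [([490.0, 268.0, 16.0, 95.0], 0.72)]
{'clock': 0.7, 'joints': array([-1.29357473e+00,  2.99915503e-01,  1.52100083e+00,  8.62112600e-06,
        1.32069218e+00, -6.66253191e-02]), 'qd': array([ 9.61437458e-05,  1.77306534e-04,  1.13632816e-03, -2.05718781e-03,
       -8.49107239e-04,  6.94695766e-04]), 'effort': array([-4.17236270e-04, -5.31576061e+01, -3.52882111e+01,  7.08655268e-02,
        2.12760712e-02,  5.81464008e-06]), 'eef_pos': array([ 185.39533028, -517.80237572,  185.13672391]), 'eef_rot': array([-3.14157739e+00, -9.38997065e-06,  3.43844780e-01]), 'wrist_force': array([-0.46461486, -0.5844991 ,  0.22647082]), 'moment': array([ 0.0065316 , -0.01562498,  0.03613653]), 'finger_gap': 93.95795406236051}
```

View pictures.

View pics/scene1.png

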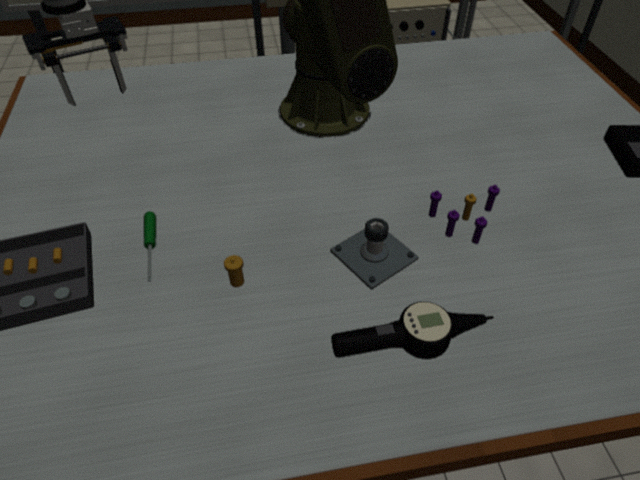

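Run:
```python
import cv2
a=cv2.imread("pics/scene1.png")[165:255,355:515];b=cv2.imread("pics/top1.png")[210:330,100:330]
a=cv2.resize(a,(800,450),interpolation=3);b=cv2.resize(b,(800,417),interpolation=3)
cv2.imwrite("pics/ca.png",a);cv2.imwrite("pics/cb.png",b)
```

```text
(no output)
```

View pics/ca.png

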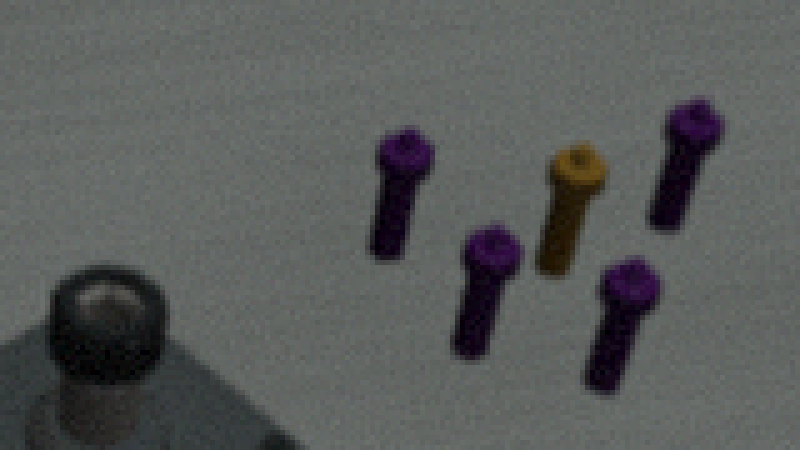

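View pics/cb.png

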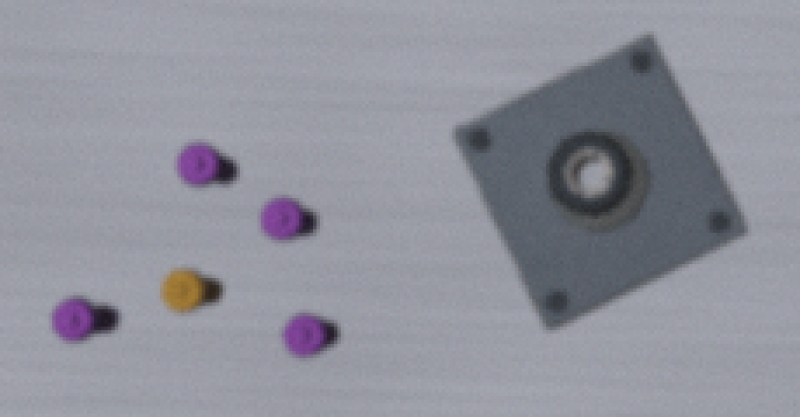

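Scene: the brass slim spigot stands at (470,207), top view (152,293). Four purple look-alikes are round it at scene (435,203), (453,223), (493,197) and (480,230). The other brass piece is the thick spigot (234,270). The stand and nut are at (376,230), top view (270,260).

```bash
cat > m.py <<'E'
from h import *
def blobs(c):
    hsv=cv2.cvtColor(c["img"],cv2.COLOR_RGB2HSV); out=[]
    for nm,lo,hi in(("brass",(12,110,40),(28,255,255)),("purple",(130,90,30),(165,255,255))):
        m=cv2.inRange(hsv,lo,hi); n,l,s,ce=cv2.connectedComponentsWithStats(m)
        for i in range(1,n):
            if s[i,4]>40: out.append((nm,s[i].tolist(),ce[i].round(1).tolist()))
    return out
E
python3 - <<'E'
from m import *
T=manip.camera("top");S=manip.camera("scene")
f=lambda x,y:(100+x*230/800-.36,210+y*120/417-.36)
for n,p in dict(brass=(182,290),p1=(198,163),p2=(282,218),p3=(75,320),p4=(305,335)).items():
    q=at_z(T,f(*p),62.); print(n,q.round(1),"scene",proj(S,[q,[q[0],q[1],70],[q[0],q[1],0]]).round(1).tolist())
n=at_z(T,f(592,175),89.5); print("nut",n.round(1),"scene",proj(S,n).round(1))
g=lambda x,y:(355+x/5-.4,165+y/5-.4)
print("tri nut top",tri([(T,f(592,175)),(S,g(108,298))]).round(1),"tri brass collar top",tri([(T,f(182,290)),(S,g(579,161))]).round(1))
# plate corners at z=10
cs=[at_z(T,f(*p),10.) for p in((457,130),(652,37),(747,232),(550,328))]; print(np.round(cs,1).tolist(),np.mean(cs,0).round(1))
for c in(T,S):
    for b in blobs(c): print(b)
E
```

```text
brass [480.4 225.7  62. ] scene [[469.7, 198.3], [470.4, 195.5], [463.8, 219.3]]
p1 [550.8 220.6  62. ] scene [[480.2, 221.6], [481.1, 218.8], [473.7, 242.6]]
p2 [521.6 172.4  62. ] scene [[452.3, 214.8], [453.1, 211.9], [447.1, 235.8]]
p3 [462.2 284.1  62. ] scene [[492.4, 189.4], [493.3, 186.6], [485.7, 210.5]]
p4 [457.7 156.5  62. ] scene [[434.8, 195.2], [435.3, 192.4], [430.4, 216.2]]
nut [ 5.484e+02 -5.000e-01  8.950e+01] scene [[374.4 225.1]]
tri nut top [548.7   1.1  91.9] tri brass collar top [480.7 225.3  66.4]
[[577.3, 85.1, 10.0], [634.9, -26.4, 10.0], [522.6, -84.9, 10.0], [464.4, 26.9, 10.0]] [5.498e+02 2.000e-01 1.000e+01]
('brass', [0, 59, 640, 27, 3692], [323.2, 70.6])
('brass', [405, 246, 19, 17, 243], [414.2, 254.0])
('brass', [147, 288, 13, 11, 106], [152.7, 293.1])
('brass', [597, 305, 10, 16, 127], [601.5, 312.3])
('brass', [619, 308, 10, 16, 127], [623.5, 315.2])
('brass', [577, 314, 10, 16, 128], [581.4, 321.2])
('purple', [151, 252, 13, 11, 107], [157.0, 257.0])
('purple', [175, 267, 14, 12, 113], [181.3, 272.6])
('purple', [115, 296, 16, 12, 113], [121.4, 301.5])
('purple', [182, 301, 13, 11, 111], [187.6, 306.0])
('brass', [552, 30, 88, 82, 380], [597.3, 71.0])
('brass', [0, 76, 25, 60, 285], [10.4, 103.5])
('brass', [466, 194, 10, 18, 84], [470.5, 199.4])
('brass', [53, 247, 9, 17, 129], [57.0, 254.9])
('brass', [28, 257, 10, 17, 136], [32.4, 264.6])
('brass', [224, 256, 20, 31, 348], [234.9, 267.8])
('brass', [3, 258, 11, 17, 136], [7.9, 265.8])
('brass', [292, 413, 348, 67, 3980], [478.4, 449.3])
('purple', [489, 185, 10, 9, 64], [493.8, 189.1])
('purple', [431, 191, 11, 10, 68], [436.0, 195.1])
('purple', [448, 210, 11, 10, 75], [453.4, 214.7])
('purple', [476, 217, 11, 10, 75], [481.3, 221.2])
```

Request:
{"method": "send_rows", "body": {
  "series": [
    [[0.5,528,-600,30,-104],[0.5,528,-600,30,-104],[0.5,528,-600,30,-104],[0.5,528,-600,30,-104],[0.5,528,-600,30,-104],[0.5,528,-600,30,-104],[0.5,528,-600,30,-104],[0.5,528,-600,30,-104],[0.5,528,-600,30,-104],[0.5,528,-600,30,-104]]
  ],
  "newtons": 25
}}

```text
clock: 1.8
eef_pos: [370.1, -51.4, 166.8]
eef_rot: [3.141, 0.001, 1.85]
wrist_force: [1.6, -0.8, 0.4]
finger_gap: 46.8
```

Request:
{"method": "send_rows", "body": {
  "series": [
    [[0.5,235,180,20,-18],[0.5,235,180,20,-18],[0.5,235,180,20,-18],[0.5,235,180,20,-18],[0.5,235,180,20,-18],[0.5,235,180,20,-18],[0.5,235,180,20,-18],[0.5,235,180,20,-18],[0.5,235,180,20,-18],[0.5,235,180,20,-18]]
  ]
}}

```text
clock: 2.8
eef_pos: [479.7, 220.5, 146.8]
eef_rot: [3.141, 0.0, 2.157]
wrist_force: [-0.7, -0.7, 0.1]
finger_gap: 47.0
```

```bash
cat >> h.py <<'E'
def delta(t,yaw=None):
    "tool shift/turn to bring TCP from measured pose to world t (tool pointing down)"
    s=manip.read_state(); p=np.array(s["eef_pos"]); w=s["eef_rot"][2]; d=np.array(t)-p
    r=[d[0]*np.cos(w)+d[1]*np.sin(w), d[0]*np.sin(w)-d[1]*np.cos(w), -d[2], 0 if yaw is None else np.degrees(w)-yaw]
    print("pos",p.round(1),"rot",np.round(s["eef_rot"],4),"yaw",np.degrees(w).round(1),"delta",np.round(r,1),"F",s["wrist_force"].round(1),"M",s["moment"].round(3),"gap",round(s["finger_gap"],1),"t",round(s["clock"],2),"j6",s["joints"][5].round(2))
E
python3 - <<'E'
from h import *
c=manip.camera("scene"); save(c,"s2.png",(400,120,130,120),5)
delta((480.5,225.5,58),124)
E
```

```text
pos [479.7 220.5 146.9] rot [3.1410e+00 2.0000e-04 2.1566e+00] yaw 123.6 delta [ 3.7  3.4 88.9 -0.4] F [0.3 0.7 0.1] M [-0.035 -0.148  0.03 ] gap 47.0 t 2.85 j6 -0.22
```

View pics/s2.png

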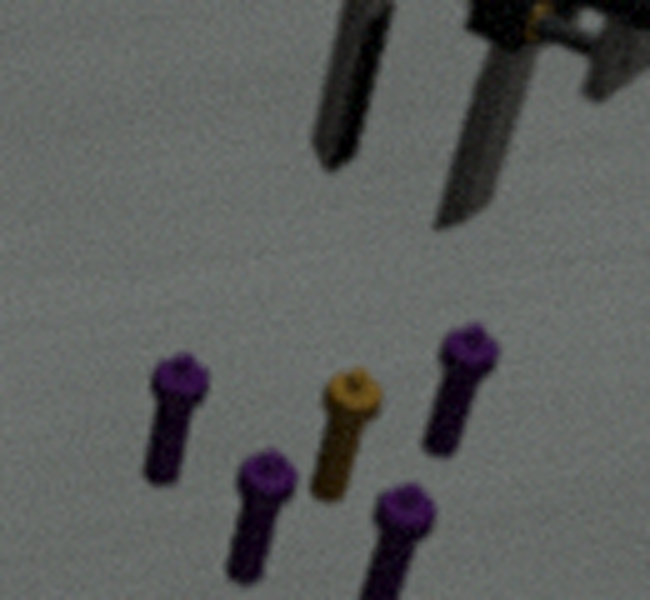

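Request:
{"method": "send_rows", "body": {
  "series": [
    [[0.5,4,3,20,0],[0.5,4,3,45,0],[0.5,4,3,70,0],[0.5,4,3,88,0],[0.5,4,3,94,0],[0.5,4,3,94,0],[0.15,4,3,94,0],[0.15,4,3,94,0],[0.15,4,3,94,0],[0.15,4,3,94,0]]
  ]
}}

```text
clock: 3.85
eef_pos: [480.1, 226.5, 52.9]
eef_rot: [3.141, 0.0, 2.158]
wrist_force: [1.0, 0.5, -0.0]
finger_gap: 18.6
```

Run:
```python
from h import *
c=manip.camera("scene"); save(c,"s3.png",(400,120,130,120),5)
delta((480.5,225.5,58),124)
```

```text
pos [480.1 226.5  52.7] rot [3.1411e+00 1.0000e-04 2.1580e+00] yaw 123.6 delta [-1.1 -0.2 -5.3 -0.4] F [ 0.2 -0.1 -0.1] M [-0.025 -0.111 -0.   ] gap 15.7 t 3.9 j6 -0.22
```

View pics/s3.png

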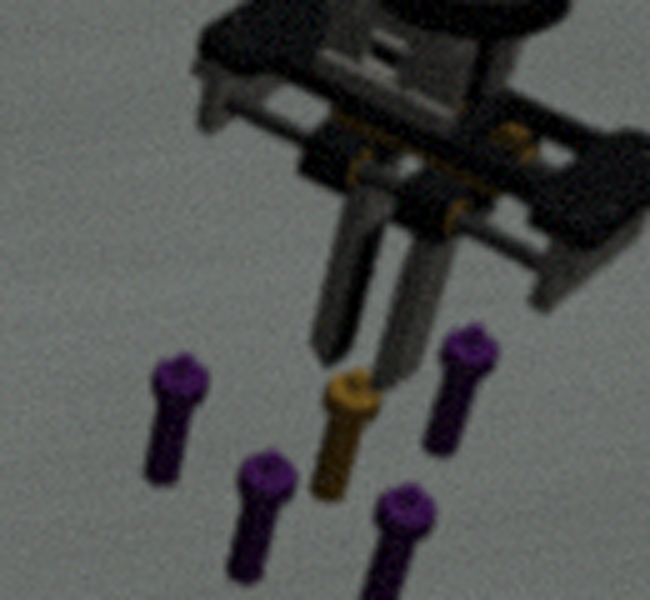

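Run:
```python
from h import *
c=manip.camera("scene");T=manip.camera("top");save(T,"t3.png",(100,220,120,100),6)
print(proj(c,[[480,226.5,45],[480,226.5,62],[480,226.5,0]]).round(1).tolist(), proj(T,[[480,226.5,62]]).round(1))
delta((480.5,225.5,58),124); s=manip.read_state();print(s["joints"])
```

```text
[[468.3, 204.1], [469.9, 198.1], [464.1, 219.2]] [[151.5 293.3]]
pos [480.  226.4  52.5] rot [3.1415 0.     2.1579] yaw 123.6 delta [-1.  -0.1 -5.5 -0.4] F [ 0.3 -0.4 -0.3] M [-0.047 -0.144 -0.007] gap 14.3 t 4.0 j6 -0.22
[ 3.71727505e-01  4.07526726e-01  1.70892037e+00  1.18599884e-05
  1.02501951e+00 -2.15402478e-01]
```

View pics/t3.png

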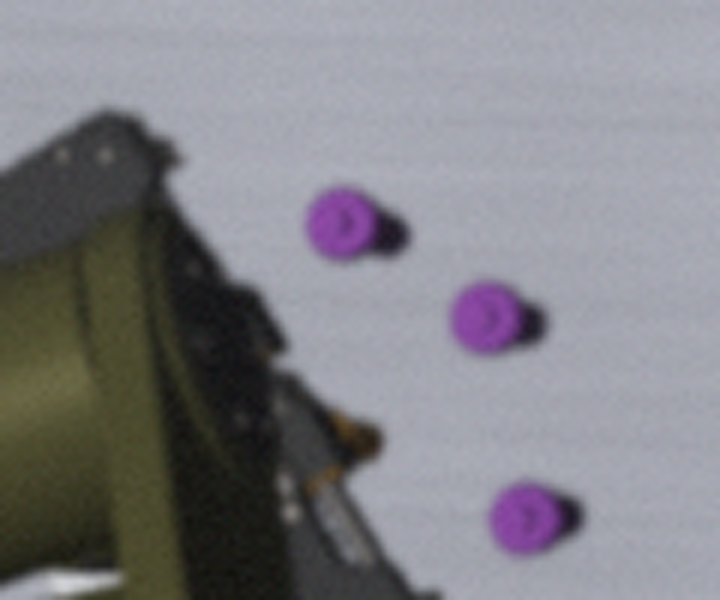

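Run:
```python
from h import *
c=manip.camera("scene")
def tips(p,yaw,h):
    p=np.array(p,float); y=np.array([np.sin(yaw),-np.cos(yaw),0]); 
    for dz in(0,-8): print(dz,proj(c,[p+h*y+[0,0,dz],p-h*y+[0,0,dz]]).round(1).tolist())
print("start: seen (70,103),(124,92)");tips([185.4,-517.8,185.1],.344,48)
print("s2: seen (467,153),(488,165)");tips([479.7,220.5,146.9],2.157,25)
print("s3: seen (466,193),(477,197)");tips([480.1,226.5,52.7],2.157,9)
import scipy.optimize as so
print(manip.read_state()["finger_gap"])
```

```text
start: seen (70,103),(124,92)
0 [[77.5, 112.4], [123.5, 100.2]]
-8 [[78.9, 115.7], [124.5, 103.5]]
s2: seen (467,153),(488,165)
0 [[486.5, 172.3], [465.4, 160.9]]
-8 [[485.6, 175.4], [464.6, 164.1]]
s3: seen (466,193),(477,197)
0 [[472.6, 203.5], [465.5, 199.4]]
-8 [[471.8, 206.3], [464.8, 202.2]]
14.14461032253204
```

Request:
{"method": "send_rows", "body": {
  "series": [
    [[0.5,0,0,0,0],[0.5,0,0,0,0],[0.5,0,0,0,0],[0.5,0,0,5,0],[0.5,0,0,10,0],[0.5,0,0,15,0],[0.5,0,0,20,0],[0.5,0,0,24,0],[0.5,0,0,24,0]]
  ]
}}

```text
clock: 4.95
eef_pos: [479.7, 226.3, 27.7]
eef_rot: [-3.141, -0.0, 2.158]
wrist_force: [-0.7, 0.3, 0.2]
finger_gap: 47.0
```

Run:
```python
from h import *
c=manip.camera("scene"); save(c,"s4.png",(420,150,100,80),7)
delta((480.5,225.5,58),124)
```

```text
pos [479.8 226.4  28.1] rot [-3.1411e+00 -1.0000e-04  2.1580e+00] yaw 123.6 delta [ -1.1   0.1 -29.9  -0.4] F [ 0.2 -0.7  0.1] M [-0.001 -0.131 -0.031] gap 47.0 t 5.0 j6 -0.22
```

View pics/s4.png

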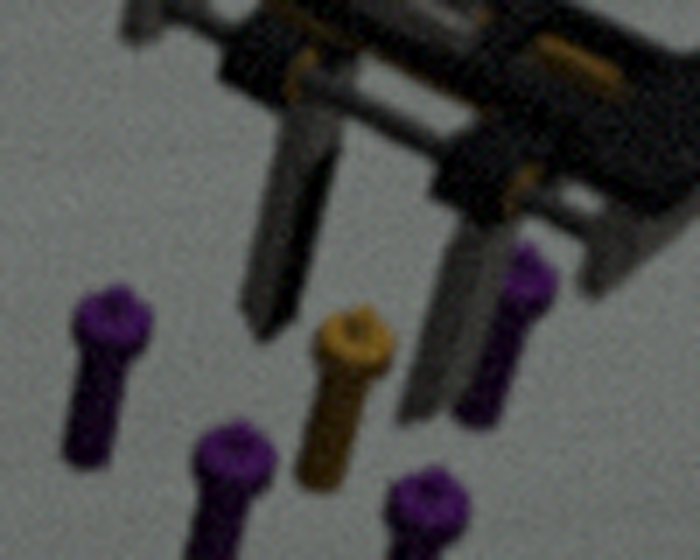

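Request:
{"method": "send_rows", "body": {
  "series": [
    [[0.15,0,0,0,0],[0.15,0,0,0,0],[0.15,0,0,0,0],[0.15,0,0,0,0],[0.15,0,0,0,0],[0.15,0,0,0,0]]
  ],
  "newtons": 25
}}

```text
clock: 5.6
eef_pos: [480.1, 226.5, 28.5]
eef_rot: [3.141, 0.0, 2.158]
wrist_force: [-0.5, 0.3, 1.2]
finger_gap: 23.3
```

Request:
{"method": "send_rows", "body": {
  "series": [
    [[0.15,0,0,-5,0],[0.15,0,0,-20,0],[0.15,0,0,-40,0],[0.15,0,0,-60,0],[0.15,0,0,-80,0],[0.15,0,0,-100,0],[0.15,-10,-3,-115,-4],[0.15,-25,-8,-120,-10],[0.15,-45,-14,-120,-18],[0.15,-70,-21,-120,-26]]
  ]
}}

```text
clock: 6.6
eef_pos: [501.2, 156.2, 148.8]
eef_rot: [3.141, 0.0, 2.618]
wrist_force: [-0.3, 1.0, -0.8]
finger_gap: 23.4
```

Run:
```python
from h import *
delta((549,0,148),224)
```

```text
pos [501.2 156.2 148.8] rot [3.1413e+00 1.0000e-04 2.6184e+00] yaw 150.0 delta [-119.4 -111.4    0.8  -74. ] F [-0.3  1.  -0.8] M [ 0.011 -0.143 -0.002] gap 23.4 t 6.6 j6 -0.82
```

Request:
{"method": "send_rows", "body": {
  "series": [
    [[0.15,-14,-14,0,-8],[0.15,-28,-28,0,-16],[0.15,-42,-42,0,-24],[0.15,-56,-56,0,-32],[0.15,-70,-70,0,-40],[0.15,-84,-82,0,-48],[0.15,-98,-94,0,-56],[0.15,-110,-104,0,-64],[0.15,-118,-110,0,-72],[0.15,-119,-111,0,-74]]
  ]
}}

```text
clock: 7.6
eef_pos: [548.0, -0.5, 148.5]
eef_rot: [3.141, -0.0, -2.376]
wrist_force: [-0.1, 0.4, -0.3]
finger_gap: 23.0
```

Run:
```python
from h import *
S=manip.camera("scene");T=manip.camera("top")
a=cv2.resize(S["img"][130:260,320:430,::-1],(500,590),interpolation=3);b=cv2.resize(T["img"][215:305,225:320,::-1],(300,284),interpolation=3)
o=np.zeros((590,800,3),np.uint8);o[:,:500]=a;o[:284,500:]=b;cv2.imwrite("pics/s5.png",o)
print(proj(S,[[549,0,z] for z in(43,89.5,120,170,190)]).round(1).tolist())
delta((549,0,148),224)
```

```text
[[373.1, 241.8], [374.7, 225.3], [375.8, 213.9], [377.8, 193.9], [378.6, 185.5]]
pos [5.478e+02 3.000e-01 1.484e+02] rot [ 3.1414e+00 -2.0000e-04 -2.3801e+00] yaw -136.4 delta [  -0.7   -1.     0.4 -360.4] F [ 0.2 -0.3 -1.2] M [ 0.119 -0.152 -0.003] gap 23.3 t 7.7 j6 -2.4
```

View pics/s5.png

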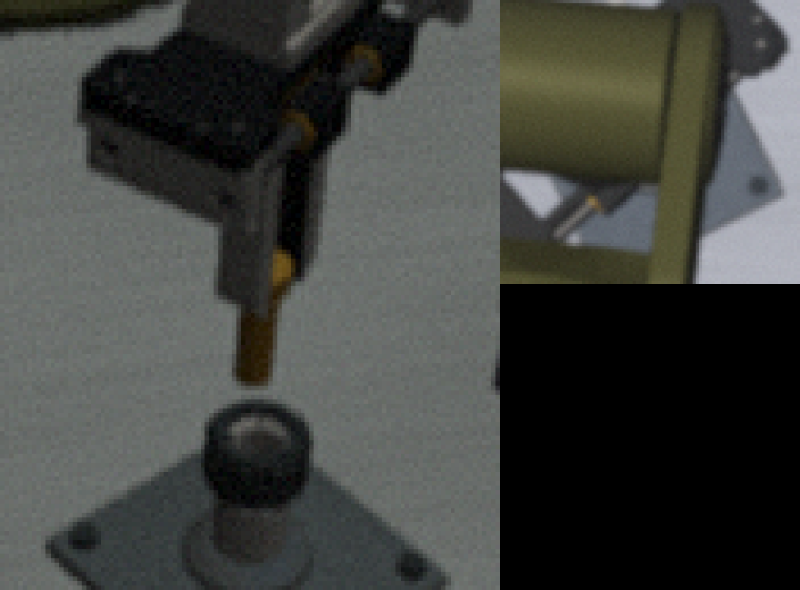

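Run:
```python
from h import *
from scipy.optimize import minimize
S=manip.camera("scene")
a=np.linspace(0,2*np.pi,40)
def cyl(x,y,r,z0,z1): return np.vstack([np.c_[x+r*np.cos(a),y+r*np.sin(a),np.full(40,z)] for z in(z0,z1)])
def rast(c,pts):
    m=np.zeros((480*4,640*4),np.uint8); h=cv2.convexHull(((proj(c,pts)+.5)*4).astype(np.int32)); cv2.fillConvexPoly(m,h,1); return cv2.resize(m.astype(np.float32),(640,480),interpolation=cv2.INTER_AREA)
def fit(c,mask,r,z0,z1,x0):
    f=lambda p: np.abs(rast(c,cyl(*p,r,z0,z1))-mask).sum()
    b=minimize(f,x0,method="Nelder-Mead",options=dict(initial_simplex=[x0,[x0[0]+5,x0[1]],[x0[0],x0[1]+5]])); return b.x.round(1),round(b.fun,1),mask.sum()
for d in manip.silhouettes("nut",S)[:2]:
    m=d["pixels"].astype(float); print("nut",d["conf"],d["rect"],fit(S,m,23,61,89.3,(549,0)))
hsv=cv2.cvtColor(S["img"],cv2.COLOR_RGB2HSV); br=cv2.inRange(hsv,(8,100,20),(28,255,255))/255.
m=br.copy(); m[:201]=0;m[225:]=0;m[:,:360]=0;m[:,395:]=0
ys,xs=np.nonzero(m);print("shank px",xs.mean(),xs.min(),xs.max(),ys.min(),ys.max())
for z0 in(118,120,122):
    f=lambda p:(lambda q:(q[:201].__imul__(0),np.abs(q-m).sum())[1])(rast(S,cyl(*p,8,z0,z0+40)))
    b=minimize(f,(549,0),method="Nelder-Mead",options=dict(initial_simplex=[(549,0),(554,0),(549,5)]));print("shank",z0,b.x.round(1),b.fun,m.sum())
# top view from the first picture
T=manip.camera("top"); im=cv2.imread("pics/top1.png"); g=cv2.cvtColor(im,cv2.COLOR_BGR2GRAY); s=g[235:285,245:300]
dark=np.zeros((480,640));dark[235:285,245:300]=s<75
n,l,st,ce=cv2.connectedComponentsWithStats(dark.astype(np.uint8)); k=1+np.argmax(st[1:,4]); print("top ring",st[k],ce[k],at_z(T,ce[k],89.3).round(1))
cn=max(cv2.findContours((l==k).astype(np.uint8),0,1)[0],key=len);(ex,r)=cv2.minEnclosingCircle(cn);print(ex,r,at_z(T,ex,80).round(1))
```

```text
nut 0.67 [366.6, 217.3, 21.9, 26.6] (array([548.3,   3.9]), np.float64(161.8), np.float64(407.0))
shank px 376.1011235955056 373 380 201 214
shank 118 [538.    2.8] 24.75 89.0
shank 120 [539.8   1.2] 25.0 89.0
shank 122 [542.4   1.4] 25.0 89.0
top ring [257 248  26  25 314] [270.29299363 259.83121019] [548.8  -1.3  89.3]
(269.8065185546875, 260.077880859375) 13.208643913269043 [5.488e+02 3.000e-01 8.000e+01]
```

Request:
{"method": "send_rows", "body": {
  "series": [
    [[0.15,0,0,6,0],[0.15,0,0,14,0],[0.15,0,0,20,0],[0.15,0,0,24,0],[0.15,0,0,24,0],[0.15,0,0,24,0]]
  ]
}}

```text
clock: 8.45
eef_pos: [547.9, 0.6, 124.4]
eef_rot: [3.142, 0.0, -2.38]
wrist_force: [-0.4, -0.4, -1.2]
finger_gap: 23.3
```

Run:
```python
from h import *
ims=[]
for i in range(6): S=manip.camera("scene"); ims.append(S["img"].astype(np.float32))
S["img"]=np.clip(np.mean(ims,0)*1.6,0,255).astype(np.uint8); np.save("s6.npy",np.mean(ims,0))
save(S,"s6.png",(350,180,54,70),10 if 0 else 8.5)
print(proj(S,[[549,0,z] for z in(89.5,96,130,158)]).round(1).tolist())
delta((549,0,148),224)
```

```text
[[374.7, 225.3], [374.9, 222.9], [376.2, 210.0], [377.3, 198.8]]
pos [547.9   0.6 124.6] rot [-3.1414e+00  2.0000e-04 -2.3799e+00] yaw -136.4 delta [  -0.4   -1.2  -23.4 -360.4] F [ 0.8  0.9 -1.5] M [ 0.101 -0.117 -0.01 ] gap 22.8 t 8.75 j6 -2.4
```

View pics/s6.png

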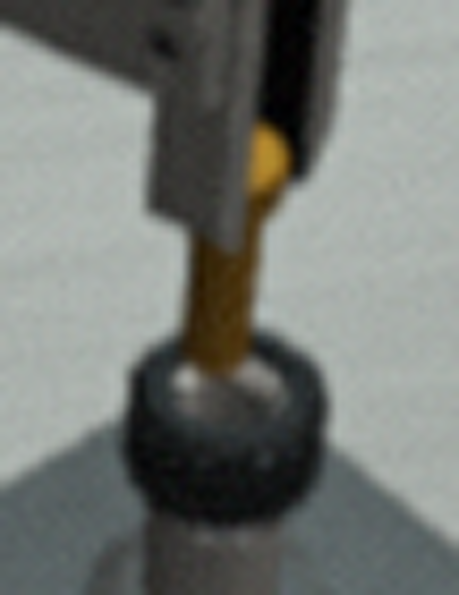

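Request:
{"method": "send_rows", "body": {
  "series": [
    [[0.15,-2,-0.5,0,0],[0.15,-4.8,-0.9,0,0],[0.15,-4.8,-0.9,2,0],[0.15,-4.8,-0.9,5,0],[0.15,-4.8,-0.9,8,0],[0.15,-4.8,-0.9,9,0],[0.15,-4.8,-0.9,9,0]]
  ]
}}

```text
clock: 9.45
eef_pos: [551.8, 3.2, 115.1]
eef_rot: [3.141, -0.0, -2.38]
wrist_force: [0.4, -0.3, -1.3]
finger_gap: 23.1
```

Run:
```python
from h import *
ims=[]
for i in range(4): S=manip.camera("scene"); ims.append(S["img"].astype(np.float32))
S["img"]=np.clip(np.mean(ims,0)*1.6,0,255).astype(np.uint8)
save(S,"s7.png",(350,180,54,70),8.5)
delta((549,0,148),224)
```

```text
pos [552.    3.2 115.5] rot [-3.1414e+00  1.0000e-04 -2.3799e+00] yaw -136.4 delta [ 4.400e+00 -3.000e-01 -3.250e+01 -3.604e+02] F [-0.9  0.3 -1.3] M [ 0.117 -0.106  0.019] gap 23.0 t 9.65 j6 -2.39
```

View pics/s7.png

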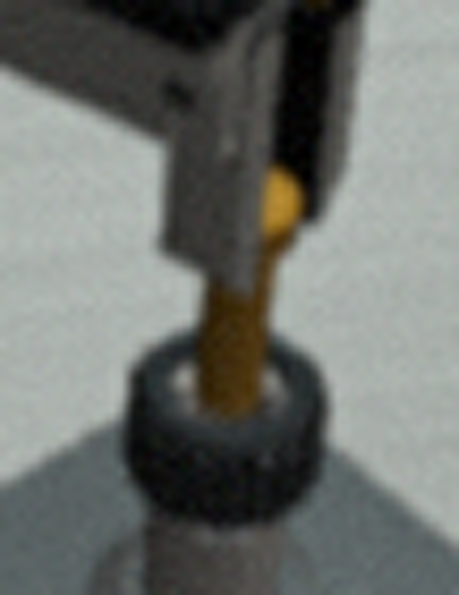

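Request:
{"method": "send_rows", "body": {
  "series": [
    [[0.15,0,0,1.5,0],[0.15,0,0,3,0],[0.15,0,0,4.5,0],[0.15,0,0,6,0],[0.15,0,0,6,0]]
  ]
}}

```text
clock: 10.15
eef_pos: [552.0, 3.3, 109.5]
eef_rot: [-3.142, 0.0, -2.38]
wrist_force: [-0.5, 0.5, 0.8]
finger_gap: 23.2
```

Request:
{"method": "send_rows", "body": {
  "series": [
    [[0.15,0,0,1.5,0],[0.15,0,0,3,0],[0.15,0,0,4.5,0],[0.15,0,0,6,0],[0.15,0,0,6,0]]
  ]
}}

```text
clock: 10.65
eef_pos: [553.1, 3.4, 105.7]
eef_rot: [-3.139, 0.003, -2.38]
wrist_force: [-1.5, 0.9, -1.5]
finger_gap: 23.1
```

Run:
```python
from h import *
for i in range(3):
    manip.camera("scene"); delta((553,3.4,103.5),223.6)
print(manip.read_state()["joints"],manip.read_state()["effort"])
```

```text
pos [552.3   3.4 104.4] rot [-3.1404e+00  1.3000e-03 -2.3798e+00] yaw -136.4 delta [  -0.5   -0.4    0.9 -360. ] F [-1.6  0.4 -0.9] M [ 0.287  0.02  -0.005] gap 23.3 t 10.7 j6 -2.39
pos [552.    3.3 103.6] rot [-3.1413e+00  3.0000e-04 -2.3798e+00] yaw -136.4 delta [-8.0e-01 -6.0e-01  1.0e-01 -3.6e+02] F [ 0.  -0.1 -1.5] M [ 0.113 -0.12  -0.03 ] gap 23.3 t 10.75 j6 -2.39
pos [551.8   3.2 103.2] rot [ 3.1415e+00 -2.0000e-04 -2.3799e+00] yaw -136.4 delta [-1.0e+00 -7.0e-01 -3.0e-01 -3.6e+02] F [ 0.5 -0.1 -1.1] M [ 0.04  -0.142  0.004] gap 23.4 t 10.8 j6 -2.39
[-6.04970280e-02  3.84271708e-01  1.60777634e+00 -5.10482136e-05
  1.14977161e+00 -2.39297553e+00] [ 9.93753062e-02 -5.67721975e+01 -3.35297227e+01 -3.45256075e-02
  7.97475362e-02  1.86939810e-04]
```

Request:
{"method": "send_rows", "body": {
  "series": [
    [[0.15,0,0,3,0],[0.15,0,0,6,0],[0.15,0,0,9,0],[0.15,0,0,12,0],[0.15,0,0,15,0],[0.15,0,0,18,0],[0.15,0,0,21,0],[0.15,0,0,24,0],[0.15,0,0,25,0],[0.15,0,0,25,0]]
  ]
}}

```text
clock: 11.8
eef_pos: [551.7, 3.4, 78.1]
eef_rot: [3.141, -0.0, -2.38]
wrist_force: [-4.0, 2.0, -2.4]
finger_gap: 23.3
```

Request:
{"method": "send_rows", "body": {
  "series": [
    [[0.4,0,0,0,0],[0.4,0,0,0,0],[0.7,0,0,0,0],[0.7,0,0,0,0],[0.7,0,0,0,0],[0.7,0,0,0,0]]
  ]
}}

```text
clock: 12.4
eef_pos: [552.0, 3.2, 78.4]
eef_rot: [-3.141, 0.0, -2.38]
wrist_force: [-0.2, -0.1, -0.0]
finger_gap: 64.5
```

Run:
```python
from h import *
ims=[]
for i in range(4): S=manip.camera("scene"); ims.append(S["img"].astype(np.float32))
np.save("s8.npy",np.mean(ims,0))
S["img"]=np.clip(np.mean(ims,0)*1.6,0,255).astype(np.uint8)
save(S,"s8.png",(345,175,64,72),8)
hsv=cv2.cvtColor(S["img"],cv2.COLOR_RGB2HSV); m=cv2.inRange(hsv,(8,100,20),(28,255,255)); m[:, :350]=0;m[:,410:]=0;m[:175]=0;m[250:]=0
ys,xs=np.nonzero(m);print(xs.min(),xs.max(),ys.min(),ys.max(),xs.mean(),ys.mean())
print(proj(S,[[549,3,z] for z in(89.5,93,105,113)]).round(1).tolist())
delta((549,3,58),224)
```

```text
374 407 175 229 378.8724832214765 217.16107382550337
[[376.2, 225.1], [376.3, 223.8], [376.8, 219.4], [377.1, 216.3]]
pos [552.    3.2  78.4] rot [-3.1416 -0.     -2.3799] yaw -136.4 delta [   2.3    1.9   20.4 -360.4] F [ 0.2  0.7 -0. ] M [ 0.089 -0.14  -0.014] gap 65.6 t 12.6 j6 -2.39
```

View pics/s8.png

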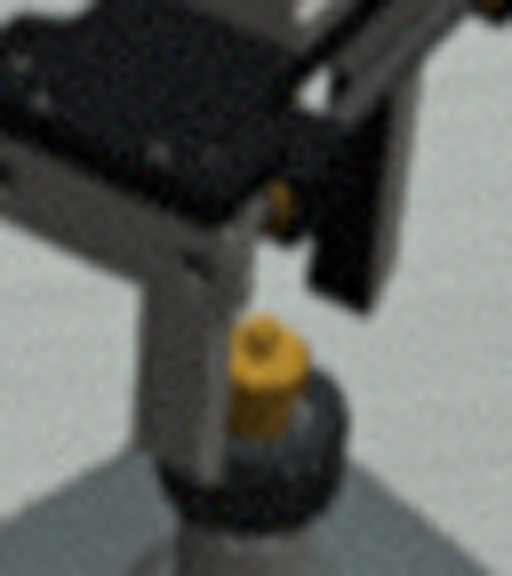

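Run:
```python
from h import *
S=manip.camera("scene"); y=np.array([-.69,.724,0])
for z in(70,80,90,96,100): print(z,[proj(S,np.array([552,3.2,z])+s*y).round(1).tolist() for s in(33,40,45,-33,-40,-45)])
delta((549,3,58),224)
```

```text
70 [[[384.8, 223.6]], [[386.6, 221.6]], [[387.9, 220.2]], [[366.8, 243.2]], [[364.8, 245.4]], [[363.4, 246.9]]]
80 [[[385.2, 220.0]], [[387.1, 218.0]], [[388.4, 216.6]], [[367.1, 239.6]], [[365.1, 241.8]], [[363.7, 243.4]]]
90 [[[385.7, 216.4]], [[387.5, 214.4]], [[388.8, 212.9]], [[367.4, 236.0]], [[365.4, 238.2]], [[364.0, 239.7]]]
96 [[[385.9, 214.1]], [[387.8, 212.1]], [[389.1, 210.7]], [[367.6, 233.8]], [[365.6, 236.0]], [[364.1, 237.5]]]
100 [[[386.1, 212.7]], [[388.0, 210.7]], [[389.3, 209.2]], [[367.7, 232.3]], [[365.7, 234.5]], [[364.3, 236.0]]]
pos [551.9   3.2  78.4] rot [-3.1416 -0.     -2.3799] yaw -136.4 delta [   2.3    1.9   20.4 -360.4] F [-0.2 -1.2 -0.2] M [ 0.131 -0.104 -0.02 ] gap 65.7 t 12.65 j6 -2.39
```

Request:
{"method": "send_rows", "body": {
  "series": [
    [[0.7,3,0,5,5],[0.7,3,0,12,13],[0.7,3,0,19,21],[0.7,3,0,26,29],[0.7,3,0,31,37],[0.7,3,0,34,45],[0.7,3,0,35,53],[0.7,3,0,35,61],[0.7,3,0,35,69],[0.7,3,0,35,77]]
  ]
}}

```text
clock: 13.65
eef_pos: [549.8, 1.2, 43.4]
eef_rot: [-3.142, -0.0, 2.554]
wrist_force: [0.4, 0.0, -0.5]
finger_gap: 65.9
```

Request:
{"method": "send_rows", "body": {
  "series": [
    [[0.7,0,0,0,7],[0.7,0,0,0,13],[0.7,0,0,0,13],[0.4,0,0,0,13],[0.4,0,0,0,13],[0.4,0,0,0,13],[0.4,0,0,0,13],[0.4,0,0,0,13],[0.4,0,0,0,13]]
  ],
  "newtons": 5
}}

```text
clock: 14.55
eef_pos: [550.0, 1.4, 43.5]
eef_rot: [3.141, 0.0, 2.333]
wrist_force: [3.9, 3.3, -0.5]
finger_gap: 45.8
```

Run:
```python
from h import *
for i in range(4):
    manip.camera("scene"); delta((549,1,43),134)
```

```text
pos [550.    1.4  43.5] rot [3.1409e+00 3.0000e-04 2.3327e+00] yaw 133.7 delta [ 0.4 -1.   0.5 -0.3] F [ 3.6  3.9 -0.6] M [ 0.765 -0.714  0.017] gap 46.2 t 14.6 j6 -0.83
pos [550.    1.4  43.5] rot [3.1410e+00 2.0000e-04 2.3327e+00] yaw 133.7 delta [ 0.4 -1.   0.5 -0.3] F [ 2.6  4.7 -0.6] M [ 0.747 -0.785  0.033] gap 45.8 t 14.65 j6 -0.83
pos [550.    1.4  43.5] rot [3.1410e+00 2.0000e-04 2.3327e+00] yaw 133.7 delta [ 0.4 -1.   0.5 -0.3] F [ 3.7  3.4 -0.3] M [ 0.73  -0.763 -0.032] gap 46.1 t 14.7 j6 -0.83
pos [550.    1.4  43.5] rot [3.1409e+00 2.0000e-04 2.3326e+00] yaw 133.6 delta [ 0.4 -1.   0.5 -0.4] F [3.5 3.8 0.4] M [ 0.778 -0.738  0.006] gap 45.8 t 14.75 j6 -0.83
```

Request:
{"method": "send_rows", "body": {
  "series": [
    [[0.4,0,1,0,0],[0.4,0,1,0,0],[0.4,0,1,0,0]]
  ]
}}

```text
clock: 15.05
eef_pos: [550.1, 1.5, 43.4]
eef_rot: [-3.141, -0.0, 2.333]
wrist_force: [-4.6, -2.1, 3.6]
finger_gap: 46.2
```

Request:
{"method": "send_rows", "body": {
  "series": [
    [[0.4,0,1,0,0],[0.4,0,1,0,0],[0.4,0,1,0,0]]
  ]
}}

```text
clock: 15.35
eef_pos: [550.4, 1.7, 43.3]
eef_rot: [-3.139, -0.001, 2.332]
wrist_force: [-7.4, -6.5, 6.7]
finger_gap: 46.8
```

Request:
{"method": "send_rows", "body": {
  "series": [
    [[0.6,0,-0.7,0,0],[0.6,0,-1.5,0,0],[0.6,0,-1.5,0,-4],[0.6,0,-1.5,0,-12],[0.6,0,-1.5,0,-20],[0.6,0,-1.5,0,-28],[0.6,0,-1.5,0,-36],[0.6,0,-1.5,0,-44],[0.6,0,-1.5,0,-52],[0.6,0,-1.5,0,-60]]
  ],
  "newtons": 5
}}

```text
clock: 16.35
eef_pos: [550.2, 1.7, 43.3]
eef_rot: [3.141, 0.0, -2.898]
wrist_force: [-0.9, 0.6, -0.4]
finger_gap: 56.4
```

Run:
```python
from h import *
delta((550.05,1.45,43.5),224)
```

```text
pos [550.2   1.7  43.3] rot [ 3.1414e+00  3.0000e-04 -2.8977e+00] yaw -166.0 delta [ 2.0e-01 -2.0e-01 -2.0e-01 -3.9e+02] F [-0.9  0.6 -0.4] M [ 0.065 -0.115  0.044] gap 56.4 t 16.35 j6 -1.88
```

Request:
{"method": "send_rows", "body": {
  "series": [
    [[0.6,0,0,0,-8],[0.6,0,0,0,-16],[0.6,0,0,0,-24],[0.6,0,0,0,-32],[0.6,0,0,0,-32],[0.4,0,0,0,-32],[0.4,0,0,0,-32],[0.4,0,0,0,-32],[0.4,0,0,0,-32],[0.4,0,0,0,-32]]
  ],
  "newtons": 25
}}

```text
clock: 17.35
eef_pos: [548.7, 2.9, 43.2]
eef_rot: [3.138, -0.001, -2.348]
wrist_force: [-10.0, 9.1, 6.3]
finger_gap: 45.9
```

Run:
```python
from h import *
delta((550.05,1.45,43.5),224)
```

```text
pos [548.7   2.9  43.2] rot [ 3.1378e+00 -9.0000e-04 -2.3484e+00] yaw -134.6 delta [ 1.000e-01 -1.900e+00 -3.000e-01 -3.586e+02] F [-10.    9.1   6.3] M [ 1.896  1.75  -0.06 ] gap 45.9 t 17.35 j6 -2.43
```

Request:
{"method": "send_rows", "body": {
  "series": [
    [[0.4,0,1,0,0],[0.4,0,2,0,0],[0.4,0,2,0,0],[0.4,0,2,0,0]]
  ]
}}

```text
clock: 17.75
eef_pos: [548.7, 3.0, 43.4]
eef_rot: [3.141, 0.0, -2.346]
wrist_force: [-1.3, 1.2, 0.8]
finger_gap: 45.8
```

Run:
```python
from h import *
delta((548.7,2.9,43.5),225.6)
```

```text
pos [548.7   3.   43.4] rot [ 3.1413  0.     -2.3462] yaw -134.4 delta [ 0.0e+00 -1.0e-01 -1.0e-01 -3.6e+02] F [-1.3  1.2  0.8] M [ 0.389  0.122 -0.089] gap 45.8 t 17.75 j6 -2.43
```

Request:
{"method": "send_rows", "body": {
  "series": [
    [[0.4,0,0,0.05,6],[0.4,0,0,0.1,14],[0.4,0,0,0.2,22],[0.4,0,0,0.25,30],[0.4,0,0,0.3,38],[0.4,0,0,0.4,46],[0.4,0,0,0.45,54],[0.4,0,0,0.5,62],[0.4,0,0,0.6,70],[0.4,0,0,0.65,76]]
  ]
}}

```text
clock: 18.75
eef_pos: [548.7, 3.0, 42.7]
eef_rot: [3.142, -0.0, 2.606]
wrist_force: [-1.4, 0.7, 0.7]
finger_gap: 45.5
```

Run:
```python
from h import *
delta((548.7,2.9,42.8),149.6)
```

```text
pos [548.7   3.   42.7] rot [ 3.1416e+00 -2.0000e-04  2.6055e+00] yaw 149.3 delta [-0.1 -0.  -0.1 -0.3] F [-1.4  0.7  0.7] M [0.27 0.18 0.1 ] gap 45.5 t 18.75 j6 -1.1
```

Request:
{"method": "send_rows", "body": {
  "series": [
    [[0.4,0,0,0.05,7],[0.4,0,0,0.1,14],[0.4,0,0,0.2,21],[0.4,0,0,0.25,28],[0.4,0,0,0.3,35]]
  ]
}}

```text
clock: 19.25
eef_pos: [548.7, 2.9, 42.4]
eef_rot: [-3.141, -0.0, 1.995]
wrist_force: [-1.5, 1.6, 1.1]
finger_gap: 45.7
```

Run:
```python
from h import *
delta((548.7,2.9,42.8),114.6)
```

```text
pos [548.7   2.9  42.4] rot [-3.1414e+00 -2.0000e-04  1.9952e+00] yaw 114.3 delta [-0.   0.  -0.4 -0.3] F [-1.5  1.6  1.1] M [0.182 0.182 0.115] gap 45.7 t 19.25 j6 -0.49
```

Request:
{"method": "send_rows", "body": {
  "series": [
    [[0.4,0,0,0.05,6],[0.4,0,0,0.1,12],[0.4,0,0,0.15,18],[0.4,0,0,0.2,24]]
  ]
}}

```text
clock: 19.65
eef_pos: [548.7, 2.9, 42.2]
eef_rot: [-3.141, -0.0, 1.577]
wrist_force: [-1.6, 2.0, 1.0]
finger_gap: 45.8
```

Run:
```python
from h import *
delta((548.7,2.9,42.8),90.6)
```

```text
pos [548.7   2.9  42.2] rot [-3.1413e+00 -1.0000e-04  1.5770e+00] yaw 90.4 delta [-0.   0.  -0.6 -0.2] F [-1.6  2.   1. ] M [0.199 0.265 0.11 ] gap 45.8 t 19.65 j6 -0.07
```

Request:
{"method": "send_rows", "body": {
  "series": [
    [[0.4,0,0,0.05,6],[0.4,0,0,0.1,12],[0.4,0,0,0.15,18],[0.4,0,0,0.2,24]]
  ]
}}

```text
clock: 20.05
eef_pos: [548.7, 3.0, 42.0]
eef_rot: [-3.141, -0.0, 1.158]
wrist_force: [-0.8, 1.2, 1.0]
finger_gap: 46.0
```

Run:
```python
from h import *
delta((548.7,2.9,42.8),66.6)
```

```text
pos [548.7   3.   42. ] rot [-3.1413 -0.      1.1583] yaw 66.4 delta [-0.   0.1 -0.8 -0.2] F [-0.8  1.2  1. ] M [0.267 0.304 0.62 ] gap 46.0 t 20.05 j6 0.35
```

Request:
{"method": "send_rows", "body": {
  "series": [
    [[0.4,0,0,0,4],[0.4,0,0,0,8],[0.4,0,0,0,8]]
  ]
}}

```text
clock: 20.35
eef_pos: [548.6, 2.8, 42.1]
eef_rot: [-3.141, 0.001, 1.023]
wrist_force: [-2.7, -0.7, 2.8]
finger_gap: 45.9
```

Run:
```python
from h import *
delta((548.7,2.9,42.8),58.6)
```

```text
pos [548.6   2.8  42.1] rot [-3.1415e+00  6.0000e-04  1.0228e+00] yaw 58.6 delta [ 0.2  0.  -0.7  0. ] F [-2.7 -0.7  2.8] M [-0.162  0.479  0.725] gap 45.9 t 20.35 j6 0.49
```

Request:
{"method": "send_rows", "body": {
  "series": [
    [[0.4,0,0,0,-1],[0.4,0,0,0,-1]]
  ]
}}

```text
clock: 20.55
eef_pos: [548.6, 2.8, 42.1]
eef_rot: [-3.141, 0.0, 1.043]
wrist_force: [-4.2, 0.0, 2.8]
finger_gap: 45.8
```

Run:
```python
from h import *
delta((548.7,2.9,42.8),58.6)
```

```text
pos [548.6   2.8  42.1] rot [-3.1413e+00  1.0000e-04  1.0429e+00] yaw 59.8 delta [ 0.1  0.  -0.7  1.2] F [-4.2  0.   2.8] M [-0.175  0.597  0.135] gap 45.8 t 20.55 j6 0.47
```

Request:
{"method": "send_rows", "body": {
  "series": [
    [[0.4,0,0,0,-1],[0.4,0,0,0,-1]]
  ]
}}

```text
clock: 20.75
eef_pos: [548.6, 2.8, 42.1]
eef_rot: [-3.141, 0.0, 1.059]
wrist_force: [-4.2, -1.6, 3.3]
finger_gap: 45.9
```

Run:
```python
from h import *
delta((548.7,2.9,42.8),58.6)
```

```text
pos [548.6   2.8  42.1] rot [-3.1414e+00  1.0000e-04  1.0594e+00] yaw 60.7 delta [ 0.1  0.  -0.7  2.1] F [-4.2 -1.6  3.3] M [-0.24   0.703 -0.05 ] gap 45.9 t 20.75 j6 0.45
```

Request:
{"method": "send_rows", "body": {
  "series": [
    [[0.4,0,0,-0.05,-7],[0.4,0,0,-0.1,-15],[0.4,0,0,-0.2,-23],[0.4,0,0,-0.25,-31],[0.4,0,0,-0.3,-39],[0.4,0,0,-0.4,-47],[0.4,0,0,-0.45,-55],[0.4,0,0,-0.5,-63],[0.4,0,0,-0.6,-71],[0.4,0,0,-0.65,-78]]
  ]
}}

```text
clock: 21.75
eef_pos: [548.9, 2.9, 42.7]
eef_rot: [3.141, 0.0, 2.425]
wrist_force: [-2.3, -1.0, 2.5]
finger_gap: 45.6
```

Run:
```python
from h import *
delta((548.7,2.9,42.8),151)
```

```text
pos [548.9   2.9  42.7] rot [3.1412e+00 3.0000e-04 2.4254e+00] yaw 139.0 delta [  0.2  -0.1  -0.1 -12. ] F [-2.3 -1.   2.5] M [-0.184  0.284 -0.079] gap 45.6 t 21.75 j6 -0.92
```

Request:
{"method": "send_rows", "body": {
  "series": [
    [[0.4,0,0,0,-4],[0.4,0,0,-0.1,-8],[0.4,0,0,-0.1,-11],[0.4,0,0,-0.1,-12],[0.4,0,0,-0.1,-12],[0.4,0,0,-0.1,-12]]
  ],
  "newtons": 30
}}

```text
clock: 22.35
eef_pos: [548.9, 2.9, 42.9]
eef_rot: [3.141, 0.0, 2.628]
wrist_force: [-1.2, -0.5, 1.6]
finger_gap: 46.0
```

Run:
```python
from h import *
ims=[manip.camera("scene") for i in range(3)]
S=ims[-1];S["img"]=np.clip(np.mean([c["img"].astype(float) for c in ims],0)*1.6,0,255).astype(np.uint8)
save(S,"s9.png",(340,175,70,75),8)
delta((548.7,2.9,42.8),151)
```

```text
pos [548.9   2.9  42.9] rot [3.1414e+00 3.0000e-04 2.6286e+00] yaw 150.6 delta [ 0.1 -0.1  0.1 -0.4] F [-0.  -0.9  1.2] M [-0.123 -0.047 -0.014] gap 45.3 t 22.5 j6 -1.12
```

View pics/s9.png

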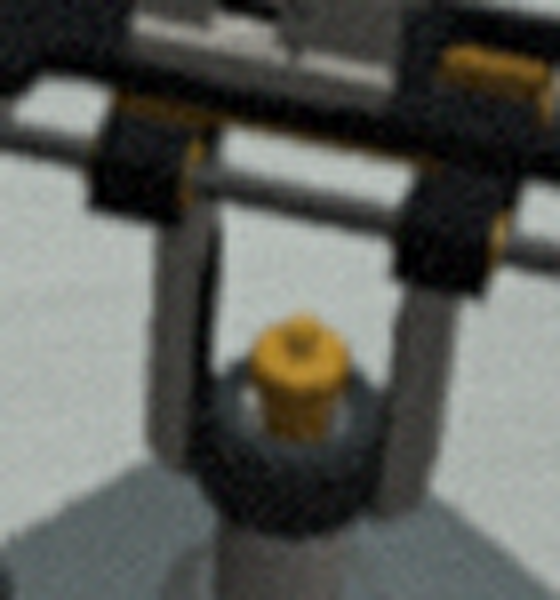

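Run:
```python
from cell import manip
print(manip.sign_off())
```

```text
the job is handed in; nothing more can be done
None
```

I handed the job in at 22.5 s. The slim brass spigot stands stud up in the bore, and the arm is still holding the nut a quarter turn above its stop with 30 N.

**Spigot:** I lowered it by its collar and let it drop the last 6 mm or so. In the last picture its collar top is at row 219.0, where 219.4 is expected with the spigot fully home, which is about 1 mm. I judged this by camera only and did not press on it.

**Nut:** I turned it clockwise with about 0.1 N m of drag until the torque rose to 0.6–0.7 N m and the grip slipped, which showed it had bottomed. I then took up the backlash and backed it off from yaw 61° to 150.6°, about 90°. No slip showed on the way back (−0.08 N m). At the end the twist on the nut was near zero and the finger gap was 45–46 mm.

**What disagreed:**
- **Finger height:** the pictures showed the fingertips about 25 mm higher than the stated tool frame gives. My first grasp closed above the spigot, in air, and I corrected for it after that.
- **Nut position:** the two cameras placed the nut about 4 mm apart in y. I found its axis by feel instead, at about (548.7, 2.9).

**Other items:** I never moved the arm against the thick spigot, discharge simulator, screwdriver or purple look-alikes, but I did not check them in a final picture. The largest wrist force I read was about 15 N.

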